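# Mark the third gap and push the sticker roll into it

## Task

Counting the gaps of the wooden rack from its left end, run the little marker along the rack's rail with a fingertip, past the first and second gaps, and leave it over the middle of the third gap. Then push the sticker roll across the worktop into that third gap until it is fully home against the back wall. Only push: the roll must stay flat on the worktop, never lifted, and the other things must stay where they are.

Things in the scene. Friction and masses are not known exactly. Their poses are not given: they have to be found in the camera images.
- rack: low pale wooden divider rack, fixed, its gaps open to the robot. Origin: on the worktop midway along the rack; x from the open front to the back wall, y to the left along the rack (seen from the robot), z up. Five dividers, 6 mm thick, 30 high, from x = -45 to +30 mm, at y = +168, +84, 0, -84, -168 mm. Four gaps 78 mm wide without a floor, centred at y = +126 (first, left), +42, -42 (third), -126 mm
- back_wall (a point): middle of the back wall's front face, at its foot, 30 mm behind the rack's origin (rack x = +30 mm, y = 0). The wall closes the backs of all four gaps; it is 48 mm high, 8 mm thick and 374 mm long. The gaps are 75 mm deep. The two middle gaps start empty, the first and fourth hold a cup and a glass
- rail_mid (a point): middle of the round steel rail, on its centre line, 60 mm above the worktop at rack x = +34 mm, y = 0. The rail is 10 mm thick (top at 65 mm, end caps 66.5 mm) and runs along rack y over the back wall from -191 to +191 mm
- marker (a joint): place of the sliding marker on the rail, in m: 0 at the left (marker centre at rack y = +168 mm), growing to 0.336 at the right (marker centre at rack y = 168 mm - value). It slides with about 1.5 N of friction and stays where it is left; it starts near the left end, by the first gap
- marker_tab (a point): point in the marker's upright white tab, on its centre line, 90 mm above the worktop. The tab is 24 mm wide along the rail and 14 mm across it, top at 103 mm; the marker's lower part, 52 to 70 mm up, is 24 x 24 mm round the rail, with a small tongue in front that points down. It moves only along the rail
- sticker_roll: pale roll of stickers lying flat, a ring 68 mm across and 38 mm high, 0.06 to 0.11 kg, loose on the worktop in front of the rack, left or right. Origin: centre of its underside; z up. When it touches the back wall its centre is at rack x = -4 mm
- leveller: Bystander: coffee leveller, a squat round puck 63 mm across and 36 high, black upper half on a pale lower half; stands on the worktop in front of the rack, left or right, on the other side from the sticker roll. Origin: centre of its underside
- dosing_cup: Bystander: open steel cup, 58 mm across and 50 high, stored in an end gap of the rack (first or fourth). Origin: centre of its underside
- shot_glass: Bystander: small clear glass, 49 mm across and 62 high, stored in the other end gap of the rack. Origin: centre of its underside
- tamper: Bystander: tamper, wooden handle upright on a pale round foot, 58 mm across and 97 high, near the right front of the worktop; a tall glass display case stands behind it on the right (x over 0.57 m, y below -0.45 m). Origin: centre of its underside
- espresso_cup: Bystander: striped cup with one handle, 60 x 84 x 49 high, near the left front of the worktop. Origin: centre of its underside
Things that resemble listed ones, but are neither listed nor needed, are in the scene too. Leave any orange, red or turquoise look-alike of the sticker_roll alone.

How it is judged:
By the outcome, as a careful person would: the job done as asked, in the order asked, and still so for the second after the job is handed in, with the robot touching nothing.
It also fails if it takes over 72 s, if anything falls off the work surface, if the arm or the gripper's body presses on something with over 40 N, if the wrist force passes 120 N, or if a joint passes its speed limit or range.

## Robot

A 6-joint arm with a two-finger parallel gripper is mounted at the origin on a cart in front of the work surface, level with it; the furniture and walls round the work are solid. World frame = base frame: x ahead of the robot, y to its left, z up, the work surface at z = 0. Lengths are in m, angles in rad, forces in N, time in s.
With the tool pointing down it reaches from about 0.3 to 0.85 m from the base axis. Payload 5.4 kg.
Tool frame: the origin (TCP) lies between the finger pads; the fingertips stand 11 mm ahead of it and the grasp point (between the pads) lies 8 mm behind it; z points along the fingers, y is the direction in which the jaws open and shut (so a half turn about z gives the same grasp; the last joint's range is limited). The gripper opens to 85 mm and grips with 20 to 120 N. Pads are 22 mm wide; open, the fingers measure 114 mm over their backs; the gripper's body (76 mm by 85 mm) begins 54 mm behind the grasp point. The pads swing forward as they close: fully open they stand 13 mm farther back than shut.
Start: joints at [1.129, 0.158, 1.597, -0, 1.386, -0.21], TCP at [0.132, 0.56, 0.242] pointing down, gripper open.
Joint ranges: [-2.91, 2.91], [-0.94, 2.29], [0.18, 2.7], [-1.29, 4.43], [0.17, 2.64], [-3, 3]. Speed limits (rad/s): [2.57, 2.57, 3.14, 3.14, 3.14, 3.14].

## Interface

Orientations are given as a unit quaternion [w, x, y, z].
In Python, from workcell import * gives the robot as it stands.
- The arm moves only by the tool jog_arm, never from a script. Its argument "deltas" is a list of rows, each an object with "slide": the shift along the tool's x, y, z in m, a list of three; "delta_rot": the turn, a rotation vector about the tool's x, y, z in rad, a list of three. A call has exactly 5 rows; each row shifts and turns the commanded pose from where the row before left it, along the tool's axes as they then stand; what a row does not reach is not made up. A row lasts 1/8 s, in which the tool goes at most 62.5 mm and 10.7 degrees, less where a joint would pass 70% of its speed; a pose out of reach is approached as far as the arm can. A call with a gripper value outside its range is refused whole. "gripper" is the finger opening in m, from 0 to 0.0854, set as the call begins (left out, the last holds). The fingers move at their own pace and stop on an object; "squeeze" is the grip in N (left out, the last holds). Time passes only in rows, so rows that do not move let the fingers close, or fill a call up. It gives the time, the measured TCP pose, the force and the opening at its end, in the units of the state.
- get_obs(): the state, without advancing time (a new reading comes with each control period).
- camera(name): name is "scene" or "top" or "wrist"; returns a dict with "color" (420x560x3 uint8, red, green, blue), "fx", "fy", "cx", "cy" (pixels), "k1" (the pictures are not rectified: a ray, as slopes to the right and down, at radius r is drawn at 1 + k1 r^2 times it, then the intrinsics apply), "R" (3x3) and "t" (3): a world point X has camera coordinates R X + t. Camera axes: x right, y down, z forward; pixel columns grow to the right and rows downward; lengths in m; the calibration is good to about 2 mm. A picture is of the moment at which its call begins. There is no depth.
- sign_off(): hands the job in, once; it reports no verdict.
The state is a dict: "time": time; "joints": joint angles; "qvel": joint speeds; "effort": joint torques, N m; "ee_pos": TCP position; "tcp_rot": TCP orientation; "force": force on the tool from outside, world axes, zero at the start; "torque": the same for the moment, N m; "opening": finger opening in m.
Only numpy, scipy, OpenCV 4.12 (cv2) and the standard library are available. Lean on these libraries where they do the work, as an engineer would, in place of code of your own. Each camera call takes 0.05 s, during which the arm holds its last target.

## Working session

There is one attempt and no reset: what is moved stays moved. The work goes in short steps, Python scripts to look and compute and a tool call to move; the robot and the scene stay as the last step left them, time stands still between calls to the robot, and variables do not carry over. Pictures are saved under pics/ and viewed, and the job is handed in when it is done.

Besides the shell and the picture viewer there is one more tool, called as a command line: name --argument value ..., lists and objects as JSON in quotes. jog_arm: Moves the arm, as the interface text tells. Its arguments: {"type":"object","properties":{"deltas":{"type":"array"},"gripper":{"type":"number"},"squeeze":{"type":"number"}},"required":["deltas"]}

```bash
mkdir -p pics
cat > h.py <<'E'
from workcell import *
import numpy as np, cv2
def snap(n,f):
    c=camera(n); cv2.imwrite('pics/'+f,c['color'][:,:,::-1]); np.savez(''+n+'.npz',**c); return c
def load(n): 
    d=np.load(''+n+'.npz'); return {k:d[k] for k in d.files}
def ray(c,u,v):
    K=np.array([[c['fx'],0,c['cx']],[0,c['fy'],c['cy']],[0,0,1]],float)
    p=cv2.undistortPoints(np.array([[[u,v]]],float),K,np.array([float(c['k1']),0,0,0]))[0,0]
    d=c['R'].T@np.array([p[0],p[1],1]); o=-c['R'].T@c['t']; return o,d
def atz(c,u,v,z):
    o,d=ray(c,u,v); return o+d*(z-o[2])/d[2]
def proj(c,X):
    K=np.array([[c['fx'],0,c['cx']],[0,c['fy'],c['cy']],[0,0,1]],float)
    return cv2.projectPoints(np.array(X,float).reshape(-1,1,3),cv2.Rodrigues(c['R'])[0],c['t'],K,np.array([float(c['k1']),0,0,0]))[0][:,0]
E
python3 - <<'E'
from h import *
for n in ['scene','top','wrist']: 
    c=snap(n,n+'0.png'); print(n,c['fx'],c['k1'],-c['R'].T@c['t'])
print(get_obs())
E
```

```text
scene 386.0364867831237 -0.08841963102887275 [-0.09038083 -1.00386818  0.76086742]
top 544.4923834999305 -0.09636108222387194 [ 0.17264192 -0.13882644  1.47249349]
wrist 299.68168265919917 0.0064422988485538435 [0.06013585 0.57603314 0.37151954]
{'time': 0.15, 'joints': array([ 1.12885975e+00,  1.58945714e-01,  1.59796766e+00,  1.51471403e-05,
        1.38621485e+00, -2.10080666e-01]), 'qvel': array([-0.00062235, -0.00375321, -0.00364746,  0.00084134,  0.00142306,
        0.00057578]), 'effort': array([ 5.83145156e-04, -3.96373272e+01, -3.31788218e+01, -1.74914098e-04,
        5.39194341e-03, -6.90807838e-05]), 'ee_pos': array([0.13192871, 0.55918448, 0.24150743]), 'tcp_rot': array([-2.52947560e-04,  1.15669820e-01,  9.93287422e-01, -7.24964964e-04]), 'force': array([ 0.15650675,  0.06545178, -0.16214512]), 'torque': array([-0.00900506, -0.00040418,  0.01339542]), 'opening': 0.08522993072845421}
```

View pics/scene0.png

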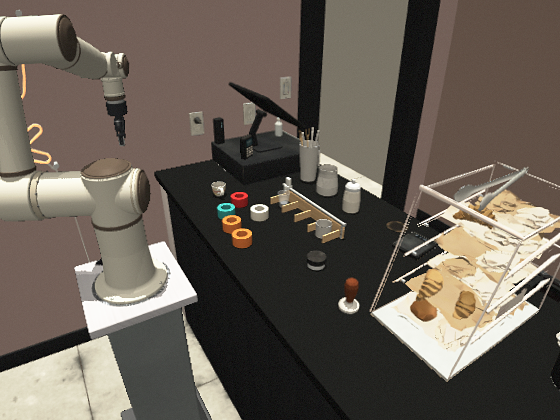

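View pics/top0.png

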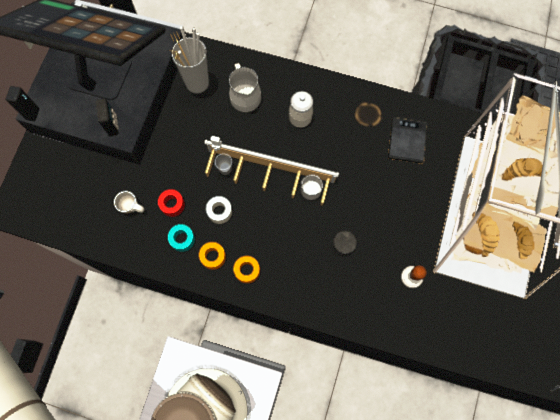

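Run:
```python
from h import *
c=load('top'); im=c['color'][120:290,100:370,::-1]
cv2.imwrite('pics/topcrop.png',cv2.resize(im,None,fx=2.96,fy=2.96,interpolation=cv2.INTER_CUBIC))
c=load('scene'); im=c['color'][160:270,200:360,::-1]
cv2.imwrite('pics/scenecrop.png',cv2.resize(im,None,fx=5,fy=5,interpolation=cv2.INTER_CUBIC))
```

```text
(no output)
```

View pics/topcrop.png

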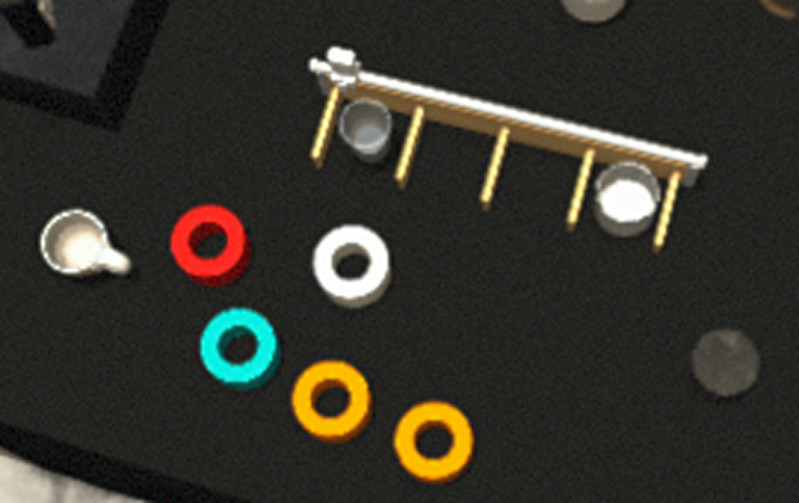

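View pics/scenecrop.png

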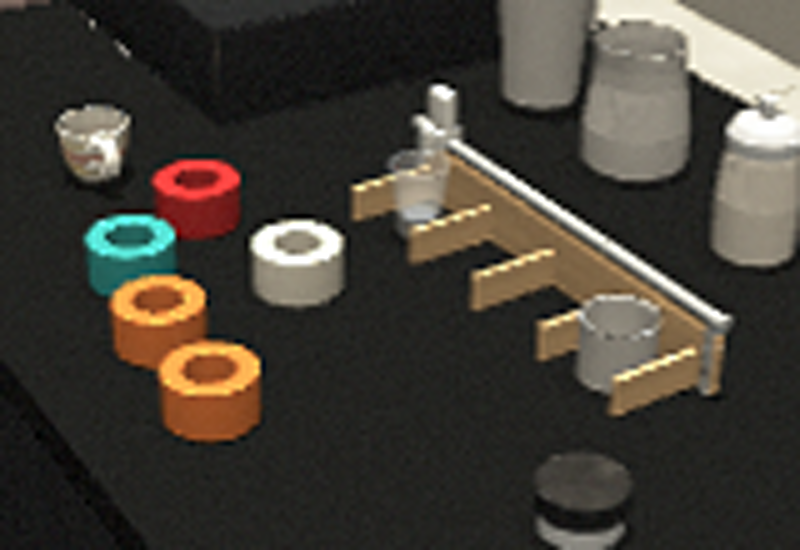

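Run:
```python
from h import *
from scipy.optimize import least_squares
t=load('top'); s=load('scene')
def T(u,v): return (100+u/2.96,120+v/2.96)
def S(u,v): return (200+u/5,160+v/5)
ys=[.168,.084,0,-.084,-.168]
P=[];Q=[];C=[]
for y,p in zip(ys,[(319,158),(403,180),(488,202),(575,224),(661,243)]): P.append((-.045,y,.030));Q.append(T(*p));C.append(t)
P.append((.034,-.191,.0605));Q.append(T(702,162));C.append(t)
P.append((.034,.191,.0605));Q.append(T(315,66));C.append(t)
for y,p in zip(ys,[(352,188),(410,235),(472,280),(538,324),(612,380)]): P.append((-.045,y,.030));Q.append(S(*p));C.append(s)
P.append((.034,-.191,.06));Q.append(S(727,323));C.append(s)
P=np.array(P);Q=np.array(Q)
def W(x,P):
    c,s_=np.cos(x[2]),np.sin(x[2]); P=np.atleast_2d(P)
    return np.c_[x[0]+c*P[:,0]-s_*P[:,1],x[1]+s_*P[:,0]+c*P[:,1],P[:,2]]
def res(x):
    w=W(x,P); return np.concatenate([proj(c,a)[0]-q for c,a,q in zip(C,w,Q)])
r=least_squares(res,[.5,0,-.2],loss='soft_l1'); x=r.x; print(x); print(res(x).reshape(-1,2).round(1).tolist())
np.save('rack.npy',x)
def loc(w): 
    d=np.array(w[:2])-x[:2]; c,s_=np.cos(x[2]),np.sin(x[2]); return np.array([c*d[0]+s_*d[1],-s_*d[0]+c*d[1]])
for n,p,z in [('roll',(351,262),.038),('red',(209,242),.038),('turq',(238,345),.038),('or1',(331,398),.038),('or2',(434,441),.038),('lev',(727,361),.036),('cup',(627,197),.05),('glass',(366,124),.062),('tab',(341,55),.103),('espr',(76,241),.049)]:
    w=atz(t,*T(*p),z); print(n,w.round(4),loc(w).round(4))
for n,p,z in [('rollS',(297,240),.038),('tabS',(443,92),.103),('levS',(583,482),.036)]:
    w=atz(s,*S(*p),z); print(n,w.round(4),loc(w).round(4))
print('tamper',atz(t,412,278,.01),'tam top',atz(t,419,271,.097))
print('gap3 mouth,center',W(x,[(-.045,-.042,0),(-.004,-.042,0),(.034,.168,.09),(.034,-.042,.09)]))
```

```text
[0.65699168 0.03245225 0.04125176]
[[-0.6, 0.3], [-0.3, -0.0], [-0.0, -0.2], [-0.2, -0.4], [0.2, 0.6], [2.1, 0.2], [-0.3, -0.0], [-0.0, 0.0], [-0.1, -0.9], [0.0, -0.8], [0.4, 0.4], [0.4, -0.0], [-0.2, 0.4]]
roll [0.5161 0.1333 0.038 ] [-0.1367  0.1066]
red [0.4955 0.2666 0.038 ] [-0.1517  0.2406]
turq [0.4107 0.2073 0.038 ] [-0.2389  0.1849]
or1 [0.3892 0.1097 0.038 ] [-0.2643  0.0882]
or2 [0.3794 0.0084 0.038 ] [-0.2784 -0.0126]
lev [ 0.5282 -0.2244  0.036 ] [-0.1392 -0.2513]
cup [ 0.6479 -0.0939  0.05  ] [-0.0143 -0.1259]
glass [0.6414 0.1584 0.062 ] [-0.0104  0.1265]
tab [0.6852 0.1935 0.103 ] [0.0348 0.1597]
espr [0.4574 0.3832 0.049 ] [-0.1849  0.3587]
rollS [0.5186 0.1328 0.038 ] [-0.1341  0.106 ]
tabS [0.683  0.1859 0.103 ] [0.0323 0.1522]
levS [ 0.5259 -0.2283  0.036 ] [-0.1417 -0.2551]
tamper [ 0.49086329 -0.42548888  0.01      ] tam top [ 0.49475539 -0.42155706  0.097     ]
gap3 mouth,center [[ 0.61376204 -0.01136782  0.        ]
 [ 0.65472716 -0.00967698  0.        ]
 [ 0.68403442  0.20171149  0.09      ]
 [ 0.69269483 -0.00810986  0.09      ]]
```

Run:
```python
from h import *
t=load('top');s=load('scene')
for p,z in [((137,158),.0),((137,150),.06),((20,122),.06),((170,70),.1),((198,92),0),((188,40),.15),((165,25),.3),((128,62),.3),((0,40),.3),((108,118),.1)]: print(p,z,atz(t,*p,z).round(3))
x=np.load('rack.npy');c,sn=np.cos(x[2]),np.sin(x[2])
o=get_obs();p=o['ee_pos'];d=p[:2]-x[:2];print('tcp rack',c*d[0]+sn*d[1],-sn*d[0]+c*d[1],p[2],o['time'])
```

```text
(137, 158) 0.0 [0.6   0.418 0.   ]
(137, 150) 0.06 [0.605 0.404 0.06 ]
(20, 122) 0.06 [0.588 0.768 0.06 ]
(170, 70) 0.1 [0.849 0.387 0.1  ]
(198, 92) 0 [0.852 0.318 0.   ]
(188, 40) 0.15 [0.929 0.353 0.15 ]
(165, 25) 0.3 [0.868 0.368 0.3  ]
(128, 62) 0.3 [0.743 0.419 0.3  ]
(0, 40) 0.3 [0.713 0.767 0.3  ]
(108, 118) 0.1 [0.659 0.502 0.1  ]
tcp rack -0.5028938085904832 0.5479377572696299 0.2415074287323842 0.15
```

jog_arm --deltas '[{"slide": [0,0,0],"delta_rot": [0,0,0.185]},{"slide": [0,0,0],"delta_rot": [0,0,0.185]},{"slide": [0,0,0],"delta_rot": [0,0,0.185]},{"slide": [0,0,0],"delta_rot": [0,0,0.185]},{"slide": [0,0,0],"delta_rot": [0,0,0.185]}]' --gripper 0

```text
time: 0.78
ee_pos: [0.132, 0.5594, 0.2419]
tcp_rot: [0.0, 0.549, 0.836, -0.0]
force: [-0.0, -0.1, 0.3]
opening: -0.0001
```

jog_arm --deltas '[{"slide": [0,0,0],"delta_rot": [0,0,0.185]},{"slide": [0,0,0],"delta_rot": [0,0,0.187]},{"slide": [0,0,0],"delta_rot": [0,0,0]},{"slide": [0,0,0],"delta_rot": [0,0,0]},{"slide": [0,0,0],"delta_rot": [0,0,0]}]'

```text
time: 1.4
ee_pos: [0.1321, 0.5596, 0.2422]
tcp_rot: [0.0, 0.691, 0.722, -0.0]
force: [-0.9, 0.4, -0.5]
opening: 0.0004
```

jog_arm --deltas '[{"slide": [-0.035,0.045,0],"delta_rot": [0,0,0]},{"slide": [-0.035,0.045,0],"delta_rot": [0,0,0]},{"slide": [-0.035,0.045,0],"delta_rot": [0,0,0]},{"slide": [-0.035,0.045,0],"delta_rot": [0,0,0]},{"slide": [-0.035,0.045,0],"delta_rot": [0,0,0]}]'

```text
time: 2.02
ee_pos: [0.3656, 0.393, 0.2425]
tcp_rot: [0.0, 0.692, 0.722, 0.0]
force: [0.4, 0.4, -0.4]
opening: 0.0005
```

jog_arm --deltas '[{"slide": [-0.033,0.045,0],"delta_rot": [0,0,0]},{"slide": [-0.033,0.045,0],"delta_rot": [0,0,0]},{"slide": [-0.033,0.045,0],"delta_rot": [0,0,0]},{"slide": [-0.033,0.045,0],"delta_rot": [0,0,0]},{"slide": [-0.033,0.045,0],"delta_rot": [0,0,0]}]'

```text
time: 2.65
ee_pos: [0.5974, 0.2376, 0.2424]
tcp_rot: [0.0, 0.692, 0.722, 0.0]
force: [0.4, 0.5, -0.2]
opening: 0.0002
```

```bash
cat >> h.py <<'E'
def rk(p):
    x=np.load('rack.npy');c,sn=np.cos(x[2]),np.sin(x[2]);d=np.array(p[:2])-x[:2]
    return np.array([c*d[0]+sn*d[1],-sn*d[0]+c*d[1],p[2]]).round(4)
def st():
    o=get_obs(); q=o['tcp_rot']; print('rack',rk(o['ee_pos']),'yaw-tool-y',2*np.arctan2(q[2],q[1])-np.pi/2,'f',o['force'].round(1),o['time'],o['opening'].round(4))
E
python3 -c "
from h import *
st(); snap('wrist','w1.png'); snap('top','t1.png')"
```

```text
Traceback (most recent call last):
  File "h.py", line 20, in st
    o=get_obs(); q=o['tcp_rot']; print('rack',rk(o['ee_pos']),'yaw-tool-y',2*np.arctan2(q[2],q[1])-np.pi/2,'f',o['force'].round(1),o['time'],o['opening'].round(4))
                                                                                                                                             ^^^^^^^^^^^^^^^^^^
AttributeError: 'float' object has no attribute 'round'
```

```bash
sed -i "s/o\['opening'\].round(4)/round(o['opening'],4)/" h.py
python3 -c "
from h import *
st(); snap('wrist','w1.png'); snap('top','t1.png')"
```

```text
rack [-0.0511  0.2074  0.2424] yaw-tool-y 0.04316614434295918 f [ 0.4  0.5 -0.2] 2.65 0.0002
```

View pics/w1.png

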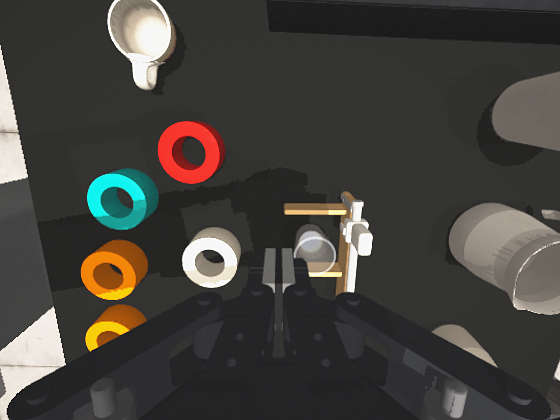

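Run:
```python
from h import *
c=load('wrist'); im=c['color'][170:320,250:420,::-1]
cv2.imwrite('pics/w1c.png',cv2.resize(im,None,fx=4,fy=4,interpolation=cv2.INTER_CUBIC))
for p,z in [((365,242),.103),((285,209),.03),((344,194),.065)]: print(p,rk(atz(c,*p,z)))
```

```text
(365, 242) [0.034  0.1644 0.103 ]
(285, 209) [-0.0424  0.1752  0.03  ]
(344, 194) [0.019  0.2028 0.065 ]
```

View pics/w1c.png

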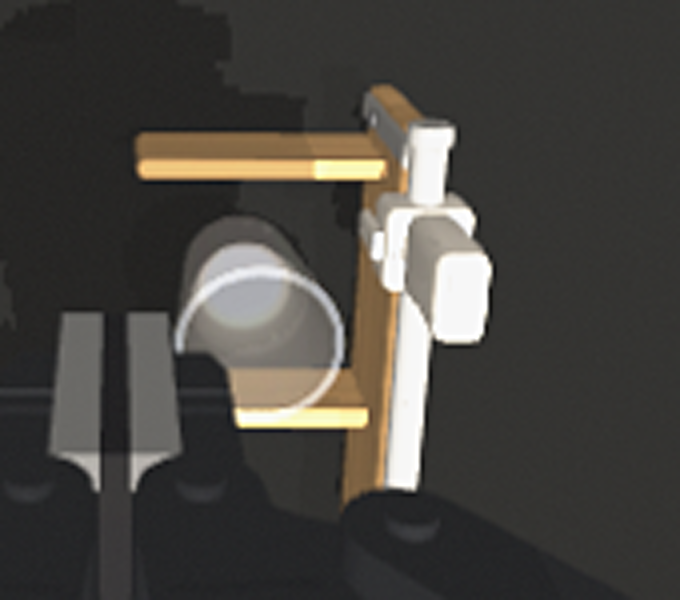

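jog_arm --deltas '[{"slide": [0,0.0425,0],"delta_rot": [0,0,0]},{"slide": [0,0.0425,0],"delta_rot": [0,0,0]},{"slide": [0,0,0.05],"delta_rot": [0,0,0]},{"slide": [0,0,0.05],"delta_rot": [0,0,0]},{"slide": [0,0,0.05],"delta_rot": [0,0,0]}]'

```text
time: 3.38
ee_pos: [0.6803, 0.243, 0.0908]
tcp_rot: [-0.0, 0.692, 0.722, 0.0]
force: [0.7, 0.8, 0.7]
opening: 0.0002
```

jog_arm --deltas '[{"slide": [-0.006,0,0],"delta_rot": [0,0,0]},{"slide": [-0.006,0,0],"delta_rot": [0,0,0]},{"slide": [-0.006,0,0],"delta_rot": [0,0,0]},{"slide": [-0.006,0,0],"delta_rot": [0,0,0]},{"slide": [-0.006,0,0],"delta_rot": [0,0,0]}]'

```text
time: 4.0
ee_pos: [0.683, 0.2124, 0.0938]
tcp_rot: [0.0, 0.692, 0.722, 0.001]
force: [0.3, 1.7, 1.8]
opening: -0.0005
```

```bash
python3 -c "
from h import *
st(); c=snap('scene','s2.png'); cv2.imwrite('pics/s2c.png',cv2.resize(c['color'][140:260,220:370,::-1],None,fx=5,fy=5,interpolation=cv2.INTER_CUBIC))"
```

```text
rack [0.0334 0.1788 0.0938] yaw-tool-y 0.04191615144126959 f [0.3 1.7 1.8] 4.0 -0.0005
```

View pics/s2c.png

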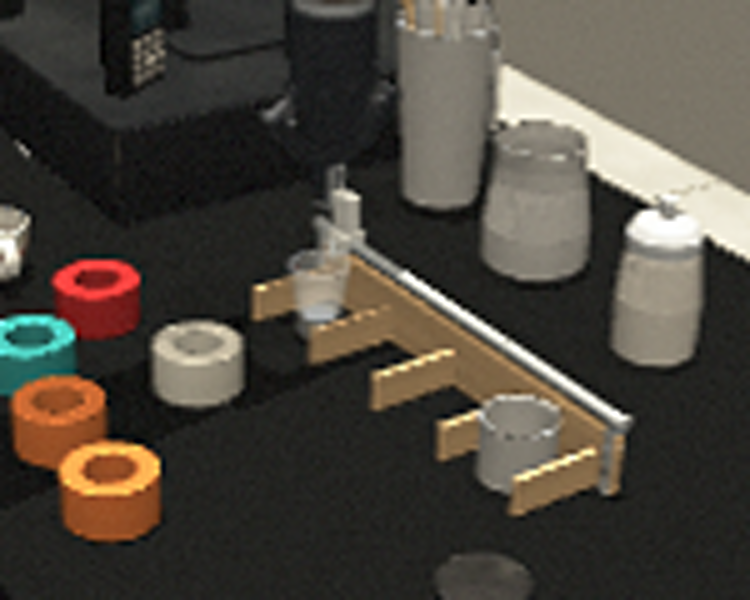

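jog_arm --deltas '[{"slide": [-0.01,0,0],"delta_rot": [0,0,0]},{"slide": [-0.014,0,0],"delta_rot": [0,0,0]},{"slide": [-0.014,0,0],"delta_rot": [0,0,0]},{"slide": [-0.014,0,0],"delta_rot": [0,0,0]},{"slide": [-0.014,0,0],"delta_rot": [0,0,0]}]'

```text
time: 4.68
ee_pos: [0.6848, 0.1453, 0.0922]
tcp_rot: [-0.0, 0.692, 0.722, -0.0]
force: [-0.9, 2.0, 1.7]
opening: 0.0
```

jog_arm --deltas '[{"slide": [-0.014,0,0],"delta_rot": [0,0,0]},{"slide": [-0.014,0,0],"delta_rot": [0,0,0]},{"slide": [-0.014,0,0],"delta_rot": [0,0,0]},{"slide": [-0.014,0,0],"delta_rot": [0,0,0]},{"slide": [-0.014,0,0],"delta_rot": [0,0,0]}]'

```text
time: 5.3
ee_pos: [0.6876, 0.0756, 0.092]
tcp_rot: [-0.0, 0.692, 0.722, -0.0]
force: [-1.0, 2.4, 0.0]
opening: 0.0
```

jog_arm --deltas '[{"slide": [-0.012,0,0],"delta_rot": [0,0,0]},{"slide": [-0.01,0,0],"delta_rot": [0,0,0]},{"slide": [-0.008,0,0],"delta_rot": [0,0,0]},{"slide": [-0.006,0,0],"delta_rot": [0,0,0]},{"slide": [-0.003,0,0],"delta_rot": [0,0,0]}]'

```text
time: 5.92
ee_pos: [0.6895, 0.0372, 0.0921]
tcp_rot: [-0.0, 0.692, 0.722, -0.0]
force: [-1.1, 1.3, -1.3]
opening: -0.0
```

```bash
python3 -c "
from h import *
st(); c=snap('scene','s3.png'); cv2.imwrite('pics/s3c.png',cv2.resize(c['color'][140:260,220:370,::-1],None,fx=5,fy=5,interpolation=cv2.INTER_CUBIC)); snap('wrist','w3.png'); snap('top','t3.png')"
```

```text
rack [0.0327 0.0034 0.0921] yaw-tool-y 0.04182156792576741 f [-1.1  1.3 -1.3] 5.925 -0.0
```

View pics/s3c.png

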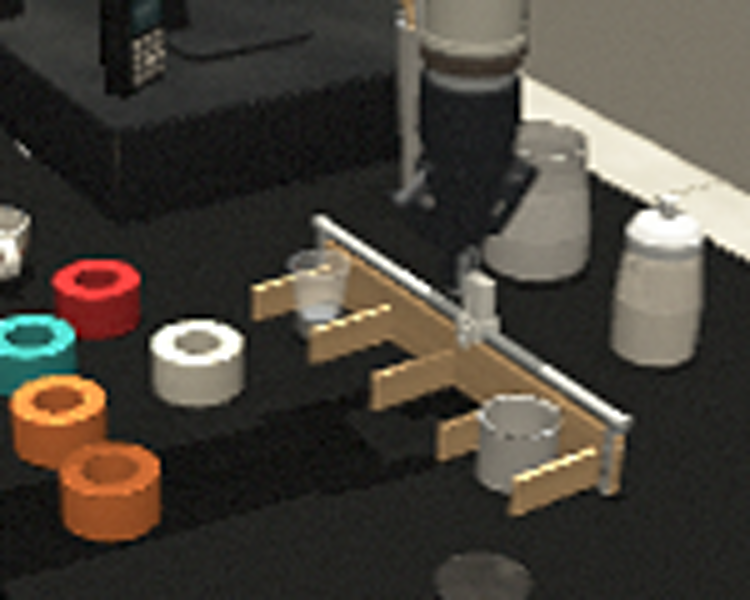

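View pics/w3.png

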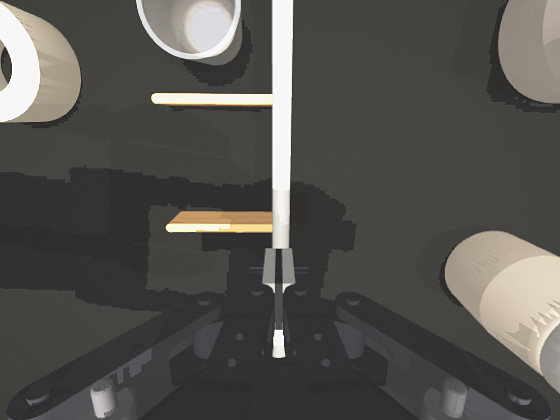

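```bash
python3 -c "
from h import *
c=load('wrist')
for p in [(170,227.5),(155,98.5)]: print(rk(atz(c,*p,.03)))"
```

```text
[-0.0408  0.004   0.03  ]
[-0.0411  0.087   0.03  ]
```

jog_arm --deltas '[{"slide": [-0.006,0,0],"delta_rot": [0,0,0]},{"slide": [-0.006,0,0],"delta_rot": [0,0,0]},{"slide": [-0.005,0,0],"delta_rot": [0,0,0]},{"slide": [-0.003,0,0],"delta_rot": [0,0,0]},{"slide": [-0.001,0,0],"delta_rot": [0,0,0]}]'

```text
time: 6.7
ee_pos: [0.6907, 0.0162, 0.0925]
tcp_rot: [0.0, 0.692, 0.722, 0.0]
force: [0.8, 1.8, 0.3]
opening: 0.0003
```

jog_arm --deltas '[{"slide": [0.006,0,0],"delta_rot": [0,0,0]},{"slide": [0.01,0,-0.02],"delta_rot": [0,0,0]},{"slide": [0.02,0,-0.04],"delta_rot": [0,0,0]},{"slide": [0.03,-0.04,-0.04],"delta_rot": [0,0,0]},{"slide": [0.03,-0.04,0],"delta_rot": [0,0,0]}]'

```text
time: 7.32
ee_pos: [0.6094, 0.1097, 0.1976]
tcp_rot: [0.004, 0.692, 0.722, 0.003]
force: [0.4, 1.1, 0.7]
opening: 0.0001
```

```bash
python3 -c "
from h import *
st(); c=snap('scene','s4.png'); cv2.imwrite('pics/s4c.png',cv2.resize(c['color'][150:250,250:370,::-1],None,fx=6,fy=6,interpolation=cv2.INTER_CUBIC));c= snap('top','t4.png'); cv2.imwrite('pics/t4c.png',cv2.resize(c['color'][125:215,190:350,::-1],None,fx=5,fy=5,interpolation=cv2.INTER_CUBIC)); snap('wrist','w4.png')"
```

```text
rack [-0.0444  0.0792  0.1976] yaw-tool-y 0.042290030170963444 f [0.4 1.1 0.7] 7.325 0.0001
```

View pics/s4c.png

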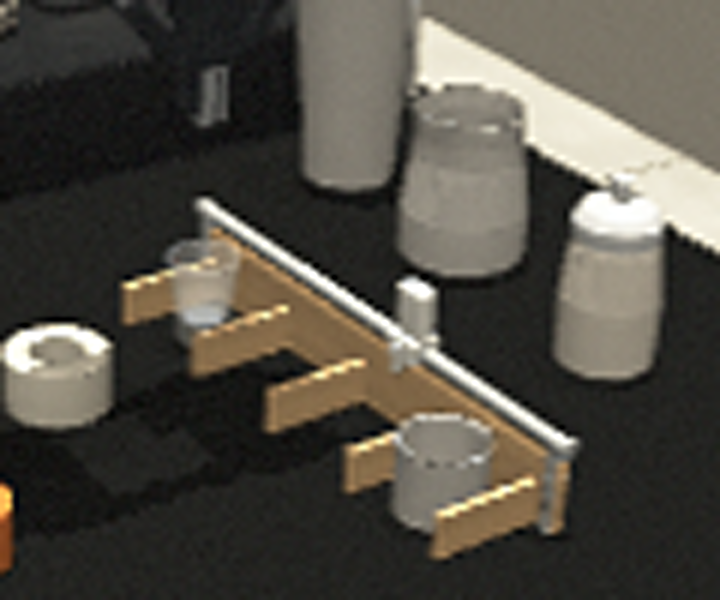

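View pics/t4c.png

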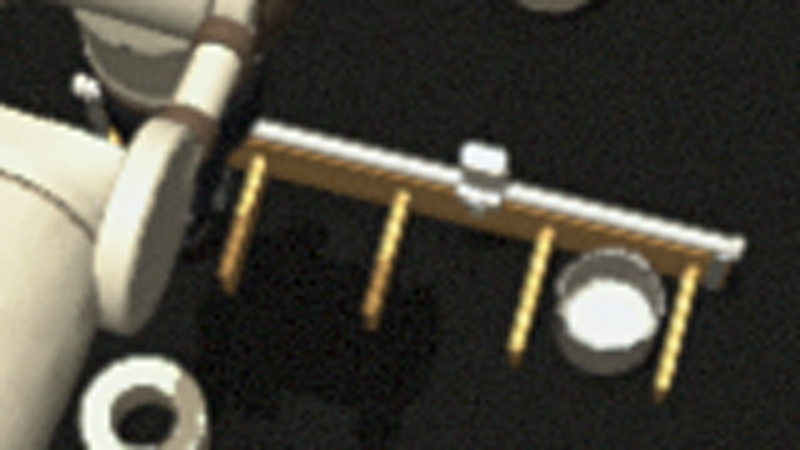

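View pics/w4.png

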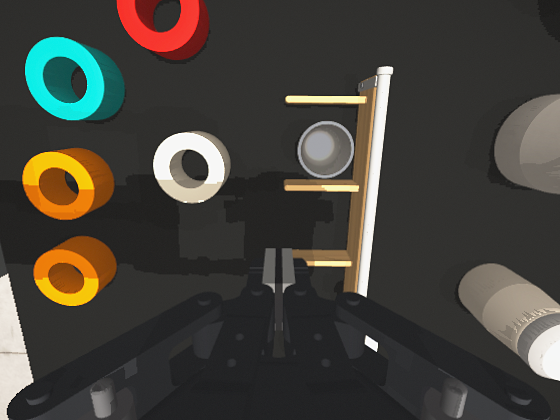

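```bash
cat >> h.py <<'E'
def rw(p):
    x=np.load('rack.npy');c,sn=np.cos(x[2]),np.sin(x[2])
    return np.array([x[0]+c*p[0]-sn*p[1],x[1]+sn*p[0]+c*p[1],p[2]])
E
python3 -c "
from h import *
t=load('top');s=load('scene')
print(rk(atz(t,190+485/5,125+153/5,.103)),rk(atz(s,250+418/6,150+286/6,.103)))
for y in (-.034,-.042,-.050):
  a=proj(t,rw((.034,y,.103)))[0];b=proj(s,rw((.034,y,.103)))[0]
  print(y,(a-[190,125])*5,(b-[250,150])*6)
w=load('wrist')
# roll, silhouettes
print('roll',rk(atz(w,188,166,.038)))
for p in [(287,100),(287,187)]: print(rk(atz(w,*p,.03)))
"
```

```text
[ 0.036  -0.0415  0.103 ] [ 0.0332 -0.0465  0.103 ]
-0.034 [470.48488888 153.11527307] [406.29181753 277.69698347]
-0.042 [484.89199359 156.6424551 ] [414.42286915 282.78474227]
-0.05 [499.31005065 160.17407297] [422.61825431 287.91335952]
roll [-0.1358  0.1098  0.038 ]
[-0.0422  0.17    0.03  ]
[-0.041   0.0881  0.03  ]
```

jog_arm --deltas '[{"slide": [0.032,-0.03,0],"delta_rot": [0,0,0]},{"slide": [0.032,-0.03,0],"delta_rot": [0,0,0]},{"slide": [0.029,-0.03,0],"delta_rot": [0,0,0]},{"slide": [0,0,0],"delta_rot": [0,0,0]},{"slide": [0,0,0],"delta_rot": [0,0,0]}]' --gripper 0.036

```text
time: 8.1
ee_pos: [0.5148, 0.1972, 0.1921]
tcp_rot: [0.001, 0.692, 0.722, 0.0]
force: [0.3, 0.3, -1.0]
opening: 0.0358
```

```bash
python3 -c "
from h import *
st(); snap('wrist','w5.png')"
```

```text
rack [-0.1352  0.1705  0.1921] yaw-tool-y 0.04185033797008764 f [ 0.3  0.3 -1. ] 8.1 0.0358
```

View pics/w5.png

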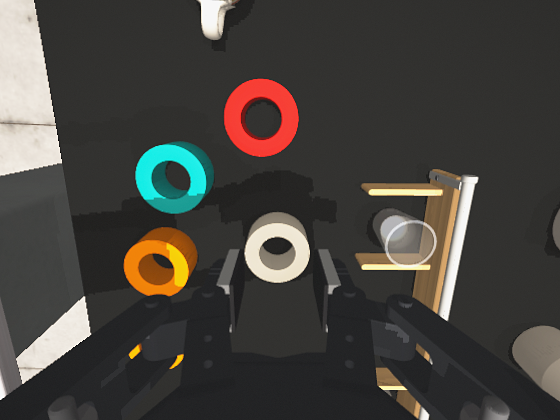

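jog_arm --deltas '[{"slide": [0,0,0.045],"delta_rot": [0,0,0]},{"slide": [0,0,0.045],"delta_rot": [0,0,0]},{"slide": [0,0,0.03],"delta_rot": [0,0,0]},{"slide": [0,0,0.015],"delta_rot": [0,0,0]},{"slide": [0,0,0],"delta_rot": [0,0,0]}]'

```text
time: 8.78
ee_pos: [0.5137, 0.197, 0.0558]
tcp_rot: [-0.0, 0.692, 0.721, -0.001]
force: [0.3, -0.1, 0.5]
opening: 0.0358
```

```bash
python3 -c "
from h import *
st(); snap('wrist','w6.png')"
```

```text
rack [-0.1363  0.1703  0.0558] yaw-tool-y 0.041129406098577403 f [ 0.3 -0.1  0.5] 8.775 0.0358
```

View pics/w6.png

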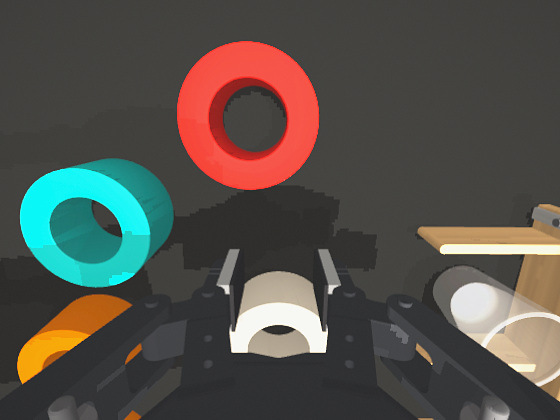

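jog_arm --deltas '[{"slide": [0,0,0.018],"delta_rot": [0,0,0]},{"slide": [0,0,0.018],"delta_rot": [0,0,0]},{"slide": [-0.006,0,0],"delta_rot": [0,0,0]},{"slide": [-0.006,0,0],"delta_rot": [0,0,0]},{"slide": [-0.006,0,0],"delta_rot": [0,0,0]}]'

```text
time: 9.45
ee_pos: [0.515, 0.1791, 0.0209]
tcp_rot: [0.0, 0.692, 0.722, 0.0]
force: [-0.1, -0.4, -0.5]
opening: 0.0359
```

jog_arm --deltas '[{"slide": [-0.006,0,0],"delta_rot": [0,0,0]},{"slide": [-0.006,0,0],"delta_rot": [0,0,0]},{"slide": [-0.006,0,0],"delta_rot": [0,0,0]},{"slide": [-0.006,0,0],"delta_rot": [0,0,0]},{"slide": [-0.006,0,0],"delta_rot": [0,0,0]}]'

```text
time: 10.07
ee_pos: [0.5158, 0.1493, 0.0205]
tcp_rot: [0.0, 0.692, 0.722, 0.0]
force: [0.3, 1.9, 2.3]
opening: 0.0365
```

```bash
python3 -c "
from h import *
st(); snap('wrist','w7.png')"
```

```text
rack [-0.1363  0.1226  0.0205] yaw-tool-y 0.04200256899991417 f [0.3 1.9 2.3] 10.075 0.0365
```

View pics/w7.png

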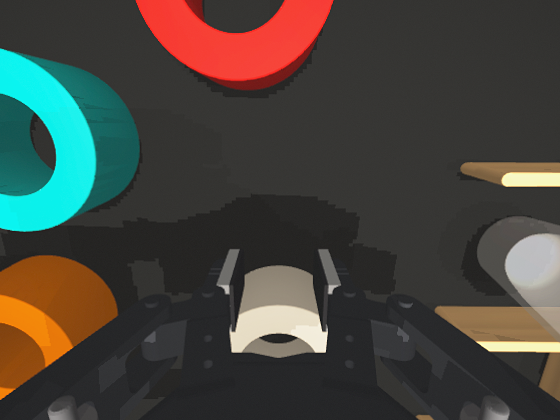

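jog_arm --deltas '[{"slide": [-0.008,0,0],"delta_rot": [0,0,0]},{"slide": [-0.01,0,0],"delta_rot": [0,0,0]},{"slide": [-0.01,0,0],"delta_rot": [0,0,0]},{"slide": [-0.01,0,0],"delta_rot": [0,0,0]},{"slide": [-0.01,0,0],"delta_rot": [0,0,0]}]'

```text
time: 10.75
ee_pos: [0.5176, 0.1009, 0.0203]
tcp_rot: [-0.0, 0.692, 0.722, -0.0]
force: [-0.2, 1.6, 0.9]
opening: 0.0361
```

jog_arm --deltas '[{"slide": [-0.01,0,0],"delta_rot": [0,0,0]},{"slide": [-0.01,0,0],"delta_rot": [0,0,0]},{"slide": [-0.01,0,0],"delta_rot": [0,0,0]},{"slide": [-0.008,0,0],"delta_rot": [0,0,0]},{"slide": [-0.004,0,0],"delta_rot": [0,0,0]}]'

```text
time: 11.38
ee_pos: [0.5194, 0.0592, 0.0203]
tcp_rot: [-0.0, 0.692, 0.722, -0.0]
force: [0.2, 0.8, 1.4]
opening: 0.0359
```

```bash
python3 -c "
from h import *
st(); c=snap('scene','s8.png'); cv2.imwrite('pics/s8c.png',cv2.resize(c['color'][150:270,220:370,::-1],None,fx=5,fy=5,interpolation=cv2.INTER_CUBIC));snap('top','t8.png')"
```

```text
rack [-0.1364  0.0324  0.0203] yaw-tool-y 0.04153927678108715 f [0.2 0.8 1.4] 11.375 0.0359
```

View pics/s8c.png

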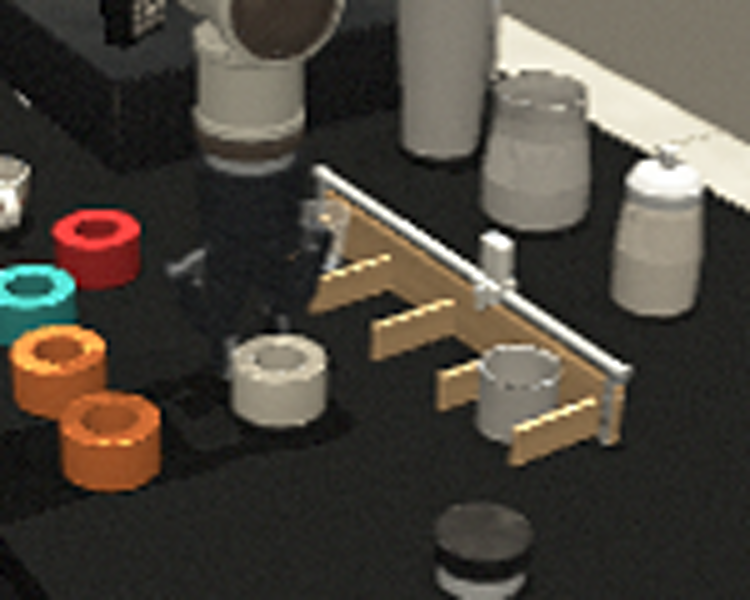

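```bash
python3 -c "
from h import *
c=load('scene'); print(rk(atz(c,220+280/5,150+359/5,.038)))
for y in (-.005,-.01): print((proj(c,rw((-.136,y,.038)))[0]-[220,150])*5)"
```

```text
[-0.1363 -0.0131  0.038 ]
[274.12931481 353.97077263]
[277.91188543 356.99284743]
```

jog_arm --deltas '[{"slide": [-0.007,0,0],"delta_rot": [0,0,0]},{"slide": [-0.009,0,0],"delta_rot": [0,0,0]},{"slide": [-0.009,0,0],"delta_rot": [0,0,0]},{"slide": [-0.006,0,0],"delta_rot": [0,0,0]},{"slide": [-0.002,0,0],"delta_rot": [0,0,0]}]'

```text
time: 12.1
ee_pos: [0.5208, 0.0262, 0.0203]
tcp_rot: [-0.0, 0.692, 0.722, -0.0]
force: [0.1, 0.3, 0.2]
opening: 0.036
```

jog_arm --deltas '[{"slide": [0.01,0,0],"delta_rot": [0,0,0]},{"slide": [0.02,0,0],"delta_rot": [0,0,0]},{"slide": [0,0,-0.045],"delta_rot": [0,0,0]},{"slide": [0,0,-0.05],"delta_rot": [0,0,0]},{"slide": [0,0,0],"delta_rot": [0,0,-0.185]}]'

```text
time: 12.72
ee_pos: [0.5229, 0.0572, 0.1201]
tcp_rot: [0.004, 0.62, 0.784, 0.002]
force: [-0.4, 0.5, -0.4]
opening: 0.0361
```

jog_arm --deltas '[{"slide": [0,0,0],"delta_rot": [0,0,-0.185]},{"slide": [0,0,0],"delta_rot": [0,0,-0.185]},{"slide": [0,0,0],"delta_rot": [0,0,-0.185]},{"slide": [0,0,0],"delta_rot": [0,0,-0.185]},{"slide": [0,0,0],"delta_rot": [0,0,-0.185]}]'

```text
time: 13.35
ee_pos: [0.5193, 0.0576, 0.1152]
tcp_rot: [-0.0, 0.204, 0.979, 0.0]
force: [-0.5, -0.1, -0.5]
opening: 0.036
```

jog_arm --deltas '[{"slide": [0,0,0],"delta_rot": [0,0,-0.185]},{"slide": [0,0,0],"delta_rot": [0,0,-0.185]},{"slide": [0,0,0],"delta_rot": [0,0,-0.09]},{"slide": [0,0,0],"delta_rot": [0,0,0]},{"slide": [0,0,0],"delta_rot": [0,0,0]}]'

```text
time: 13.98
ee_pos: [0.5194, 0.0571, 0.1153]
tcp_rot: [-0.0, -0.02, 1.0, 0.0]
force: [-0.1, -0.5, -0.0]
opening: 0.0357
```

```bash
python3 -c "
from h import *
st(); c=snap('scene','s9.png'); cv2.imwrite('pics/s9c.png',cv2.resize(c['color'][150:270,220:370,::-1],None,fx=5,fy=5,interpolation=cv2.INTER_CUBIC));c=snap('top','t9.png');cv2.imwrite('pics/t9c.png',cv2.resize(c['color'][125:285,140:370,::-1],None,fx=3.4,fy=3.4,interpolation=cv2.INTER_CUBIC));snap('wrist','w9.png')"
```

```text
rack [-0.1364  0.0303  0.1153] yaw-tool-y 1.610964371180191 f [-0.1 -0.5 -0. ] 13.975 0.0357
```

View pics/s9c.png

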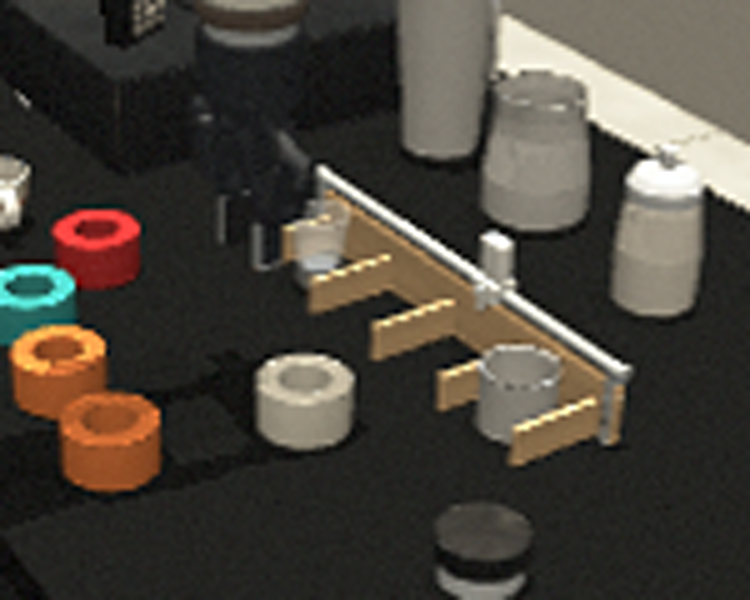

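View pics/t9c.png

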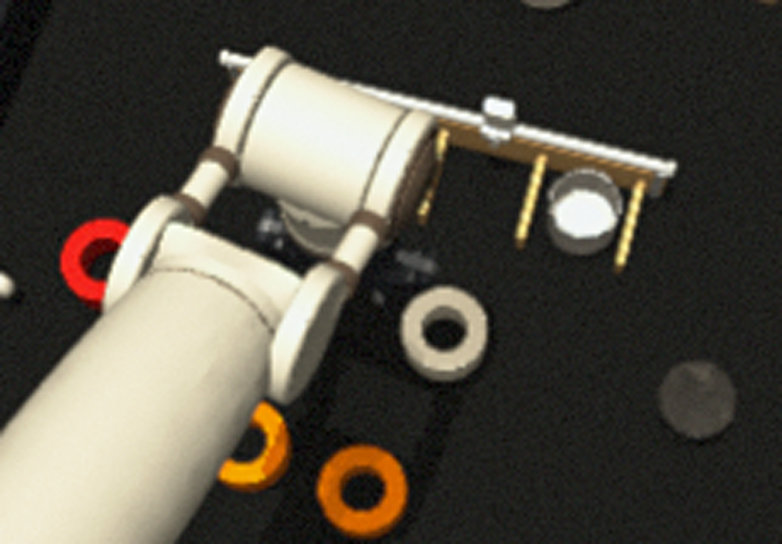

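View pics/w9.png

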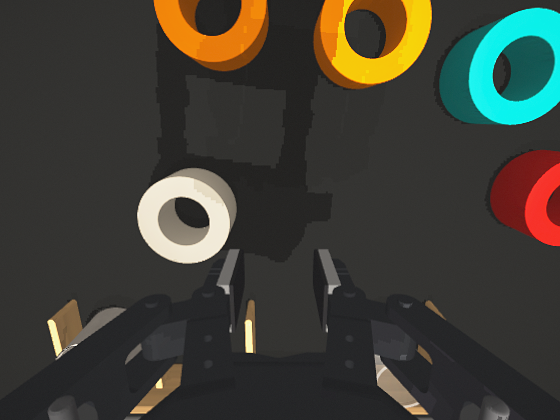

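```bash
python3 -c "
from h import *
t=load('top');s=load('scene');w=load('wrist')
print(rk(atz(t,140+444/3.4,125+331/3.4,.038)),rk(atz(s,220+305/5,150+378/5,.038)),rk(atz(w,186,219,.038)))
print('or2',rk(atz(t,140+362/3.4,125+489/3.4,.038)))"
```

```text
[-0.1383 -0.0414  0.038 ] [-0.1355 -0.0444  0.038 ] [-0.1386 -0.038   0.038 ]
or2 [-0.2781 -0.0121  0.038 ]
```

jog_arm --deltas '[{"slide": [0.034,-0.036,0],"delta_rot": [0,0,0]},{"slide": [0.035,-0.036,0],"delta_rot": [0,0,0]},{"slide": [0,0,0],"delta_rot": [0,0,0]},{"slide": [0,0,0.035],"delta_rot": [0,0,0]},{"slide": [0,0,0.02],"delta_rot": [0,0,0]}]'

```text
time: 14.75
ee_pos: [0.4536, -0.0176, 0.0594]
tcp_rot: [-0.0, -0.02, 1.0, 0.0]
force: [-0.3, 0.6, 0.4]
opening: 0.0364
```

```bash
python3 -c "
from h import *
st(); snap('wrist','w10.png')"
```

```text
rack [-0.2053 -0.0416  0.0594] yaw-tool-y 1.6115010135756327 f [-0.3  0.6  0.4] 14.75 0.0364
```

View pics/w10.png

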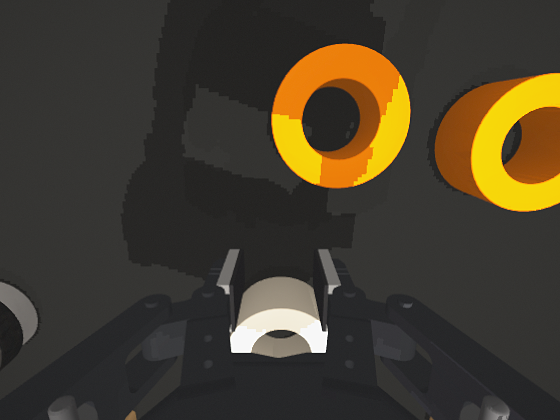

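jog_arm --deltas '[{"slide": [0,0,0.02],"delta_rot": [0,0,0]},{"slide": [0,0,0.019],"delta_rot": [0,0,0]},{"slide": [-0.007,0,0],"delta_rot": [0,0,0]},{"slide": [-0.007,0,0],"delta_rot": [0,0,0]},{"slide": [-0.006,0,0],"delta_rot": [0,0,0]}]'

```text
time: 15.42
ee_pos: [0.4753, -0.0174, 0.0225]
tcp_rot: [0.001, -0.021, 1.0, -0.0]
force: [0.3, -0.0, -0.3]
opening: 0.0362
```

jog_arm --deltas '[{"slide": [-0.006,0,0],"delta_rot": [0,0,0]},{"slide": [-0.008,0,0],"delta_rot": [0,0,0]},{"slide": [-0.008,0,0],"delta_rot": [0,0,0]},{"slide": [-0.008,0,0],"delta_rot": [0,0,0]},{"slide": [-0.008,0,0],"delta_rot": [0,0,0]}]'

```text
time: 16.05
ee_pos: [0.5119, -0.0157, 0.0213]
tcp_rot: [-0.0, -0.021, 1.0, 0.0]
force: [-2.2, -0.3, 1.6]
opening: 0.0357
```

jog_arm --deltas '[{"slide": [-0.008,0,0],"delta_rot": [0,0,0]},{"slide": [-0.008,0,0],"delta_rot": [0,0,0]},{"slide": [-0.006,0,0],"delta_rot": [0,0,0]},{"slide": [-0.004,0,0],"delta_rot": [0,0,0]},{"slide": [-0.002,0,0],"delta_rot": [0,0,0]}]'

```text
time: 16.68
ee_pos: [0.5396, -0.0145, 0.0213]
tcp_rot: [-0.0, -0.021, 1.0, 0.0]
force: [-1.6, -0.1, 1.3]
opening: 0.0366
```

```bash
python3 -c "
from h import *
st(); c=snap('scene','s11.png'); cv2.imwrite('pics/s11c.png',cv2.resize(c['color'][150:270,220:370,::-1],None,fx=5,fy=5,interpolation=cv2.INTER_CUBIC));c=snap('top','t11.png');cv2.imwrite('pics/t11c.png',cv2.resize(c['color'][125:285,140:370,::-1],None,fx=3.4,fy=3.4,interpolation=cv2.INTER_CUBIC));snap('wrist','w11.png')"
```

```text
rack [-0.1192 -0.0421  0.0213] yaw-tool-y 1.6120568119079857 f [-1.6 -0.1  1.3] 16.675 0.0366
```

View pics/s11c.png

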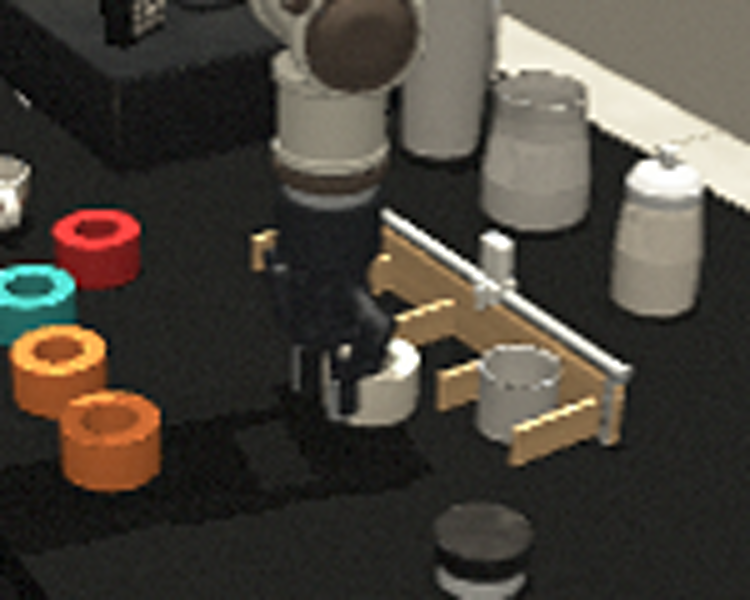

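View pics/t11c.png

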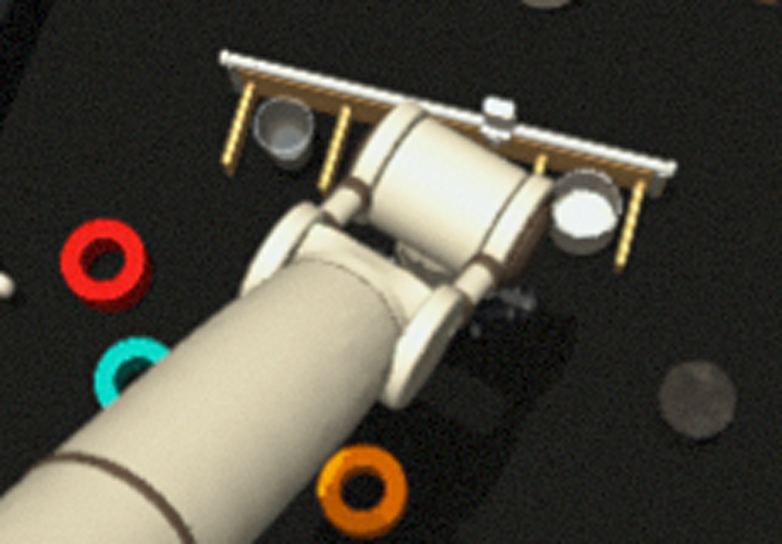

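jog_arm --deltas '[{"slide": [-0.006,0,0],"delta_rot": [0,0,0]},{"slide": [-0.008,0,0],"delta_rot": [0,0,0]},{"slide": [-0.008,0,0],"delta_rot": [0,0,0]},{"slide": [-0.008,0,0],"delta_rot": [0,0,0]},{"slide": [-0.008,0,0],"delta_rot": [0,0,0]}]'

```text
time: 17.45
ee_pos: [0.5781, -0.0129, 0.0213]
tcp_rot: [-0.0, -0.021, 1.0, 0.0]
force: [-0.7, -0.6, 0.0]
opening: 0.036
```

jog_arm --deltas '[{"slide": [-0.006,0,0],"delta_rot": [0,0,0]},{"slide": [-0.005,0,0],"delta_rot": [0,0,0]},{"slide": [-0.005,0,0],"delta_rot": [0,0,0]},{"slide": [-0.005,0,0],"delta_rot": [0,0,0]},{"slide": [-0.003,0,0],"delta_rot": [0,0,0]}]'

```text
time: 18.08
ee_pos: [0.6018, -0.012, 0.0214]
tcp_rot: [0.0, -0.021, 1.0, -0.0]
force: [-0.2, -0.2, -0.5]
opening: 0.0357
```

```bash
python3 -c "
from h import *
st(); c=snap('scene','s12.png'); cv2.imwrite('pics/s12c.png',cv2.resize(c['color'][150:270,220:370,::-1],None,fx=5,fy=5,interpolation=cv2.INTER_CUBIC));snap('wrist','w12.png')"
```

```text
rack [-0.057  -0.0421  0.0214] yaw-tool-y 1.6120121099009972 f [-0.2 -0.2 -0.5] 18.075 0.0357
```

View pics/s12c.png

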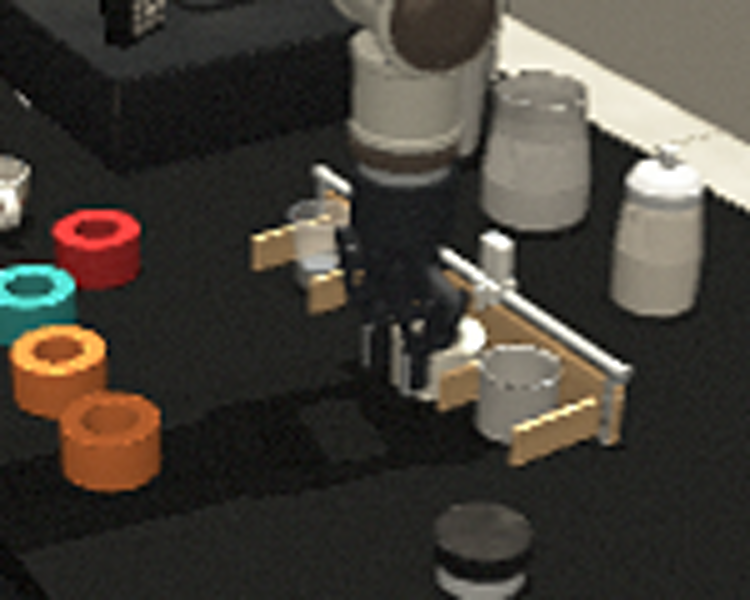

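View pics/w12.png

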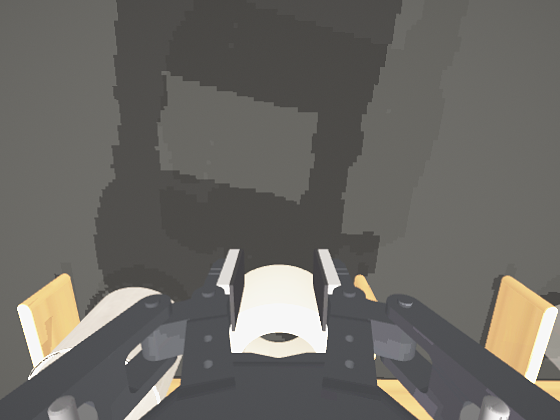

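jog_arm --deltas '[{"slide": [-0.002,0,0],"delta_rot": [0,0,0]},{"slide": [-0.002,0,0],"delta_rot": [0,0,0]},{"slide": [-0.002,0,0],"delta_rot": [0,0,0]},{"slide": [-0.002,0,0],"delta_rot": [0,0,0]},{"slide": [-0.001,0,0],"delta_rot": [0,0,0]}]'

```text
time: 18.8
ee_pos: [0.6106, -0.0116, 0.0214]
tcp_rot: [0.0, -0.021, 1.0, -0.0]
force: [-0.3, -0.5, 0.7]
opening: 0.0355
```

jog_arm --deltas '[{"slide": [-0.001,0,0],"delta_rot": [0,0,0]},{"slide": [-0.001,0,0],"delta_rot": [0,0,0]},{"slide": [0,0,0],"delta_rot": [0,0,0]},{"slide": [0,0,0],"delta_rot": [0,0,0]},{"slide": [0,0,0],"delta_rot": [0,0,0]}]'

```text
time: 19.42
ee_pos: [0.6125, -0.0115, 0.0214]
tcp_rot: [0.0, -0.021, 1.0, -0.0]
force: [-0.5, 0.5, -0.0]
opening: 0.0363
```

jog_arm --deltas '[{"slide": [-0.001,0,0],"delta_rot": [0,0,0]},{"slide": [-0.001,0,0],"delta_rot": [0,0,0]},{"slide": [0,0,0],"delta_rot": [0,0,0]},{"slide": [0,0,0],"delta_rot": [0,0,0]},{"slide": [0,0,0],"delta_rot": [0,0,0]}]'

```text
time: 20.05
ee_pos: [0.6145, -0.0114, 0.0214]
tcp_rot: [0.0, -0.021, 1.0, -0.0]
force: [-0.4, 0.3, 0.3]
opening: 0.036
```

jog_arm --deltas '[{"slide": [-0.001,0,0],"delta_rot": [0,0,0]},{"slide": [-0.001,0,0],"delta_rot": [0,0,0]},{"slide": [0,0,0],"delta_rot": [0,0,0]},{"slide": [0,0,0],"delta_rot": [0,0,0]},{"slide": [0,0,0],"delta_rot": [0,0,0]}]'

```text
time: 20.68
ee_pos: [0.6155, -0.0113, 0.0212]
tcp_rot: [-0.001, -0.021, 1.0, 0.0]
force: [-5.5, -0.9, 3.0]
opening: 0.0357
```

jog_arm --deltas '[{"slide": [-0.001,0,0],"delta_rot": [0,0,0]},{"slide": [0,0,0],"delta_rot": [0,0,0]},{"slide": [0,0,0],"delta_rot": [0,0,0]},{"slide": [0,0,0],"delta_rot": [0,0,0]},{"slide": [0,0,0],"delta_rot": [0,0,0]}]'

```text
time: 21.3
ee_pos: [0.6157, -0.0113, 0.0211]
tcp_rot: [-0.002, -0.021, 1.0, 0.0]
force: [-8.9, -0.7, 6.6]
opening: 0.036
```

jog_arm --deltas '[{"slide": [0.002,0,0],"delta_rot": [0,0,0]},{"slide": [0.006,0,0],"delta_rot": [0,0,0]},{"slide": [0.03,0,0],"delta_rot": [0,0,0]},{"slide": [0.03,0,0],"delta_rot": [0,0,0]},{"slide": [0,0,-0.02],"delta_rot": [0,0,0]}]'

```text
time: 21.92
ee_pos: [0.5455, -0.0134, 0.0392]
tcp_rot: [-0.003, -0.02, 1.0, 0.001]
force: [1.3, 0.0, 0.9]
opening: 0.0362
```

jog_arm --deltas '[{"slide": [0,0,-0.05],"delta_rot": [0,0,0]},{"slide": [0,0,-0.06],"delta_rot": [0,0,0]},{"slide": [0,0,-0.06],"delta_rot": [0,0,0]},{"slide": [0.02,0.06,0],"delta_rot": [0,0,0]},{"slide": [0.02,0.06,0],"delta_rot": [0,0,0]}]'

```text
time: 22.55
ee_pos: [0.5054, 0.1036, 0.2127]
tcp_rot: [0.002, -0.02, 1.0, 0.0]
force: [0.7, 0.9, -0.2]
opening: 0.0362
```

jog_arm --deltas '[{"slide": [0.02,0.06,0],"delta_rot": [0,0,0]},{"slide": [0.02,0.06,0],"delta_rot": [0,0,0]},{"slide": [0.02,0.06,0],"delta_rot": [0,0,0]},{"slide": [0,0,0],"delta_rot": [0,0,0]},{"slide": [0,0,0],"delta_rot": [0,0,0]}]'

```text
time: 23.18
ee_pos: [0.4387, 0.2777, 0.2113]
tcp_rot: [0.0, -0.021, 1.0, -0.0]
force: [-0.6, -0.4, 0.1]
opening: 0.0365
```

```bash
python3 -c "
from h import *
st(); c=snap('scene','s13.png'); cv2.imwrite('pics/s13c.png',cv2.resize(c['color'][150:270,220:370,::-1],None,fx=5,fy=5,interpolation=cv2.INTER_CUBIC));c=snap('top','t13.png');cv2.imwrite('pics/t13c.png',cv2.resize(c['color'][125:285,110:370,::-1],None,fx=3,fy=3,interpolation=cv2.INTER_CUBIC))"
```

```text
rack [-0.208   0.2541  0.2113] yaw-tool-y 1.612569091167165 f [-0.6 -0.4  0.1] 23.175 0.0365
```

View pics/s13c.png

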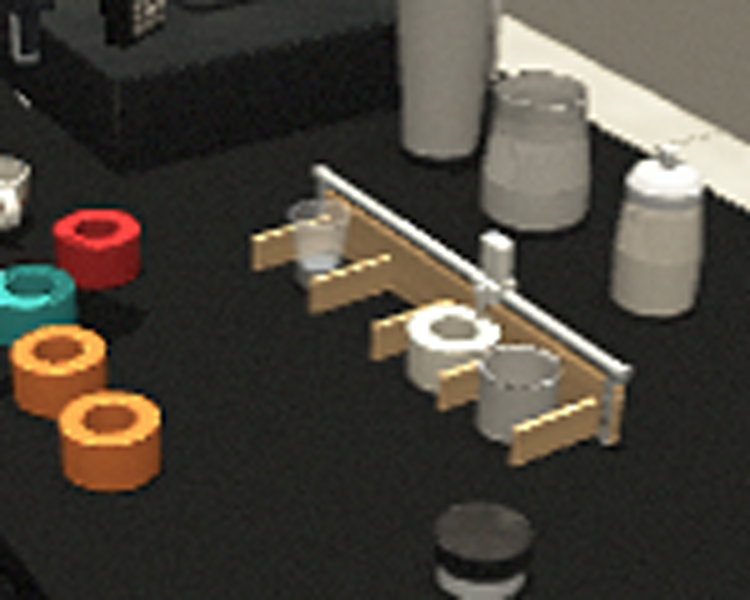

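View pics/t13c.png

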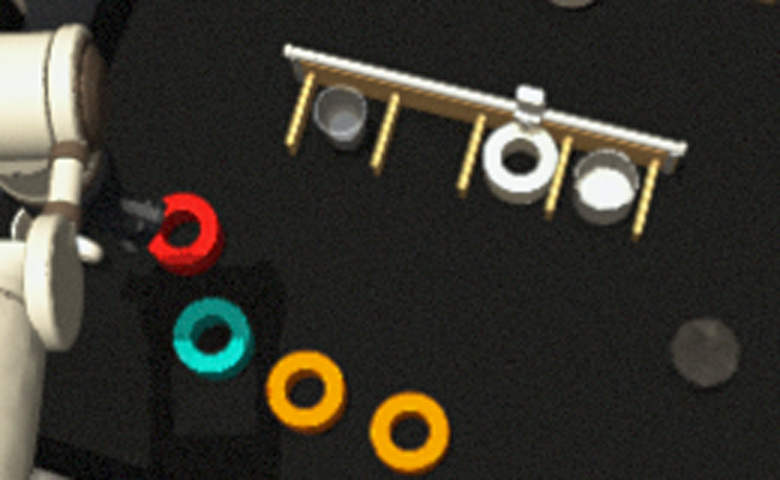

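```bash
python3 -c "
from h import *
t=load('top');s=load('scene')
T=lambda u,v,z: rk(atz(t,110+u/3,125+v/3,z))
for n,a in dict(roll=(520,160,.038),tab=(531,98,.103),red=(183,230,.038),turq=(213,333,.038),or1=(306,386,.038),or2=(410,430,.038),lev=(706,350,.036),cup=(605,185,.05),glass=(341,112,.062)).items(): print(n,T(*a))
print('S roll',rk(atz(s,220+453/5,150+329/5,.038)),'tab',rk(atz(s,220+497/5,150+237/5,.103)))"
```

```text
roll [-0.0071 -0.0433  0.038 ]
tab [ 0.0303 -0.043   0.103 ]
red [-0.1512  0.2396  0.038 ]
turq [-0.237   0.1837  0.038 ]
or1 [-0.2621  0.0884  0.038 ]
or2 [-0.2767 -0.0123  0.038 ]
lev [-0.1386 -0.2504  0.036 ]
cup [-0.0148 -0.1255  0.05  ]
glass [-0.0117  0.1261  0.062 ]
S roll [-0.0051 -0.0468  0.038 ] tab [ 0.0337 -0.0443  0.103 ]
```

jog_arm --deltas '[{"slide": [-0.03,-0.05,0],"delta_rot": [0,0,0]},{"slide": [-0.03,-0.05,0],"delta_rot": [0,0,0]},{"slide": [-0.04,-0.045,0],"delta_rot": [0,0,0]},{"slide": [-0.04,-0.045,0],"delta_rot": [0,0,0]},{"slide": [-0.04,-0.045,0],"delta_rot": [0,0,0]}]'

```text
time: 23.9
ee_pos: [0.6294, 0.0469, 0.2114]
tcp_rot: [0.0, -0.019, 1.0, -0.0]
force: [0.9, 0.7, 0.3]
opening: 0.0358
```

jog_arm --deltas '[{"slide": [-0.03,-0.03,0],"delta_rot": [0,0,0]},{"slide": [-0.03,-0.03,0],"delta_rot": [0,0,0]},{"slide": [-0.03,0,0],"delta_rot": [0,0,0]},{"slide": [0,0,0],"delta_rot": [0,0,0]},{"slide": [0,0,0],"delta_rot": [0,0,0]}]'

```text
time: 24.52
ee_pos: [0.7199, -0.0067, 0.211]
tcp_rot: [-0.0, -0.02, 1.0, 0.0]
force: [0.4, -0.5, 0.4]
opening: 0.0356
```

```bash
python3 -c "
from h import *
st(); c=snap('wrist','w14.png'); print(rk(-c['R'].T@c['t']))
for p in [(-.045,0,.03),(-.045,-.084,.03),(.03,-.042,.048),(-.004,-.042,.038)]: print(p,proj(c,rw(p)))"
```

```text
rack [ 0.0612 -0.0417  0.211 ] yaw-tool-y 1.6106335657003386 f [ 0.4 -0.5  0.4] 24.525 0.0356
[-0.0125 -0.042   0.3412]
(-0.045, 0, 0.03) [[322.45221595  81.44947737]]
(-0.045, -0.084, 0.03) [[235.03673024  81.51786216]]
(0.03, -0.042, 0.048) [[278.74477877 162.38125808]]
(-0.004, -0.042, 0.038) [[278.73992625 126.00391091]]
```

View pics/w14.png

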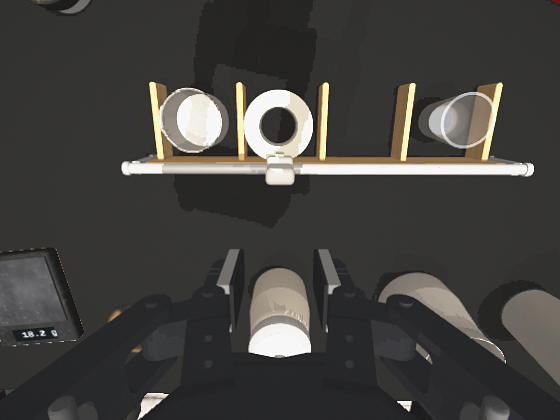

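```bash
python3 -c "
from h import *
c=load('wrist'); im=np.ascontiguousarray(cv2.resize(c['color'][70:195,215:345,::-1],None,fx=6,fy=4.8*1.25,interpolation=cv2.INTER_CUBIC))
for x,col in ((-.004,(0,0,255)),(-.008,(255,0,0))):
  a=np.linspace(0,2*np.pi,100); P=[rw((x+.034*np.cos(k),-.043+.034*np.sin(k),.038)) for k in a]
  q=((proj(c,P)-[215,70])*6).astype(int); cv2.polylines(im,[q.reshape(-1,1,2)],True,col,1)
cv2.imwrite('pics/w14c.png',im[:600])"
```

```text
(no output)
```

View pics/w14c.png

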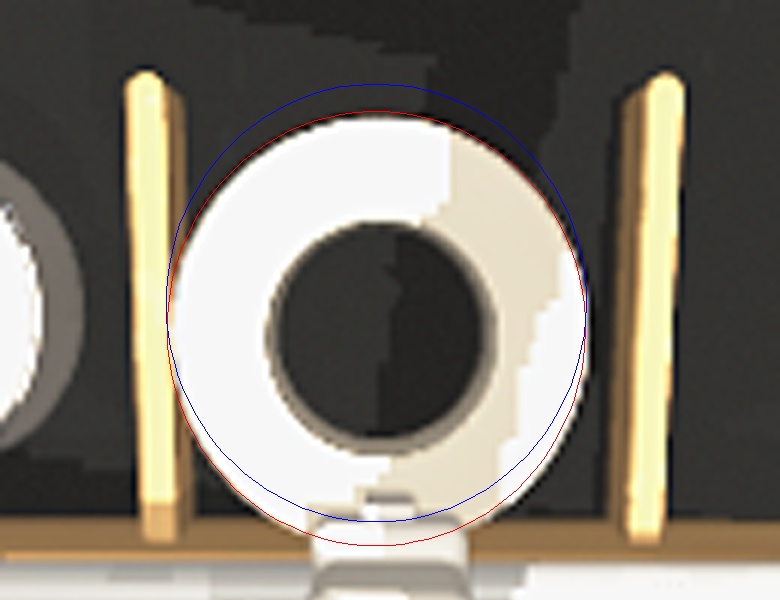

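```bash
python3 -c "
from workcell import *
print(get_obs()['force']); print(sign_off())"
```

```text
[-0.65731359  1.07437611 -0.36429744]
the job is handed in; nothing more can be done
None
```

The job is done and handed in at about 24.6 s. The marker is over the third gap, and the roll is in that gap against the back wall.

**What I did**
- **Marker:** I pushed it along the rail with the closed fingertips, past the first and second gaps. It moved against about 2 N.
- **Roll:** I pushed the white roll to the right, cradled between two part-open fingers, then turned the tool and pushed it straight into the third gap. I never gripped or lifted it. I stopped when the push force rose to about 9 N with almost no further movement, which I took as the back wall.

**Last checks**
- **Roll depth:** The final wrist picture fits the roll outline at its home position (rack x = -4 mm), and not one 4 mm short of it. The top and scene cameras read -7 and -5 mm. The top camera read the marker about 4 mm short in x as well, so I put its reading down to calibration error.
- **Roll sideways:** It sits about 1 to 5 mm right of the gap's middle and touches no divider.
- **Marker:** It reads at rack y between -43 and -44 mm, about 2 mm right of the gap's middle (-42 mm).
- **Other things:** The cup, glass, leveller and coloured rolls are within about 2 mm of where I first measured them, which is the measuring error. The tamper and espresso cup were not measured again, but the arm never went near the tamper and passed over the espresso cup's side of the worktop only at about 0.2 m.
- **Robot:** It was clear of everything at hand-in, with about 1 N of sensor noise.

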